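# Fetch the imaging dish from behind the bottles

## Task

The flat imaging dish is hemmed in at the back of the grey spill tray by the amber bottle, the staining jar and the objective case. Stand these three in the empty steel tray, then set the dish, kept level, flat on the imager's stage, centred over its round window, and finally put the three back upright in the spill tray, each on the very spot where it stood. Set everything down without dropping it, knock nothing over, and leave the dropper bottle and the coverslip box in the spill tray where they are.

Things in the scene. Friction and masses are not known exactly. Their poses are not given: they have to be found in the camera images.
- dish: The imaging dish: flat round clear plastic, lid on, one rigid piece, 20 mm high; lid rim 60 mm across (4 to 20 mm up), foot 55 mm across; 40 g; small bluish spot on top. Stands at the back (+x) of the spill tray, centre 39 mm from the inside of its back wall, a tall thing 62 mm away (centres) on either side and one in front. Origin: centre of its underside, z up.
- amber_bottle: Round brown glass bottle, upright, closed: body 46 mm diameter, straight from 0 to 66 mm height, shoulder to 78 mm, white cap 29 mm diameter from 82 to the top at 104 mm; 0.13 to 0.25 kg. Which of the three spots round the dish it has differs from start to start. Origin: centre of its underside, z up.
- staining_jar: Clear glass staining jar with slides inside, upright, closed, one rigid piece: round foot 52 mm diameter, 8 mm high; square body 42 x 42 mm from 8 to 75 mm height; round black lid 48 mm diameter from 75 mm to the top at 95 mm (may be gripped); 0.14 to 0.28 kg. On any of the three spots. Origin: centre of its underside, z up, x and y square to its faces.
- objective_case: Light grey cylindrical plastic case of a microscope objective, upright: 46 mm diameter up to 55 mm height, above that its ribbed screw cap 48 mm diameter, top at 85 mm; 0.15 to 0.31 kg, one rigid piece. Origin: centre of its underside, z up.
- spill_tray: Grey plastic spill tray, fixed, 176 mm (x) x 212 mm (y), walls 4 mm thick and 30 mm high, floor 4 mm thick. Holds the dish at its back, the three tall things round it, two small bystanders in its front corners. Origin: centre of its underside on the bench; x points to its back, away from the robot, y to its left; turned up to 0.15 rad.
- steel_tray: Empty shallow stainless steel instrument tray, fixed, 270 mm (x) x 125 mm (y), walls 3 mm thick and 18 mm high, floor 3 mm thick, rim about 5 mm wider all round. The side area; the three tall things fit in one row along its x, 78 mm apart. Origin: centre of its underside on the bench.
- imager: Compact inverted fluorescence imager, fixed: cream, objectives under a flat black stage 210 (x) x 176 mm (y), 120 mm high; 212 mm over the focus knobs. In the stage a bright metal insert, 110 x 82 mm, with a dark round window of 40 mm in its middle. Orange shield folded back from 105 mm behind the window, up to 145 mm high. Origin: centre of its underside on the bench, x to its back.
- window (a point): The centre of the imager's round window on the top face of the stage, 120 mm above the bench, straight above the imager's origin. The dish goes here, foot on the stage.
- dropper_bottle: Small white dropper bottle, 24 mm diameter, 54 mm high, loose, in the front left (-x, +y) corner of the spill tray; a bystander. Origin: centre of its underside.
- coverslip_box: Small flat square box of coverslips, 31 x 31 x 18 mm, clear with a pale lid, loose, in the front right (-x, -y) corner of the spill tray; a bystander. Origin: centre of its underside.

How it is judged (in metres and radians):
On the way, in this order (a step that is already met when the one before it is completed fails the run):
1. the amber bottle, staining jar and objective case all stand in the steel tray, let go, with the dish still in the spill tray (x of amber_bottle in the frame of steel_tray between -0.13 and 0.13 m and y of amber_bottle in the frame of steel_tray between -0.058 and 0.058 m and z of each of amber_bottle, staining_jar, objective_case in the frame of steel_tray below 0.012 m and linear speed of each of amber_bottle, staining_jar, objective_case below 0.02 m/s and angle between each of amber_bottle, staining_jar, objective_case's own z axis and vertical below 0.12 rad and contact force between the fingers and amber_bottle below 0.1 N and x of staining_jar in the frame of steel_tray between -0.13 and 0.13 m and y of staining_jar in the frame of steel_tray between -0.058 and 0.058 m and contact force between the fingers and staining_jar below 0.1 N and x of objective_case in the frame of steel_tray between -0.13 and 0.13 m and y of objective_case in the frame of steel_tray between -0.058 and 0.058 m and contact force between the fingers and objective_case below 0.1 N and distance of dish from where it was at the start of the episode below 0.04 m), for 0.2 s.
2. the dish lies flat on the imager's stage, centred over the window, let go (horizontal distance between dish and window below 0.01 m and z of dish in the frame of window between -0.006 and 0.006 m and linear speed of dish below 0.02 m/s and angle between dish's own z axis and vertical below 0.12 rad and contact force between the fingers and dish below 0.1 N), for 0.2 s.
At the end, for the whole second after the job is handed in: The dish lies flat on the imager's stage, its centre within 10 mm of the window's centre; the amber bottle, the staining jar and the objective case stand upright in the spill tray, each within 15 mm of where it stood at the start; all are let go and at rest (all of step 2 and distance of each of amber_bottle, staining_jar, objective_case from where it was at the start of the episode below 0.015 m and linear speed of each of amber_bottle, staining_jar, objective_case below 0.02 m/s and angle between each of amber_bottle, staining_jar, objective_case's own z axis and vertical below 0.12 rad and contact force between the fingers and amber_bottle below 0.1 N and contact force between the fingers and staining_jar below 0.1 N and contact force between the fingers and objective_case below 0.1 N); the robot touches nothing.
It fails at once if the amber bottle, staining jar or objective case is knocked over (leans more than 40 degrees) (angle between any of amber_bottle, staining_jar, objective_case's own z axis and vertical above 0.7 rad).
It fails at once if the dish is tilted more than 23 degrees (angle between dish's own z axis and vertical above 0.4 rad).
It fails at once if something is dropped (falls free at more than 0.7 m/s, about 25 mm) ((linear speed of amber_bottle above 0.7 m/s and contact force between the fingers and amber_bottle below 0.05 N) or (linear speed of staining_jar above 0.7 m/s and contact force between the fingers and staining_jar below 0.05 N) or (linear speed of objective_case above 0.7 m/s and contact force between the fingers and objective_case below 0.05 N) or (linear speed of dish above 0.7 m/s and contact force between the fingers and dish below 0.05 N)).
It fails at once if the dropper bottle or the coverslip box is shifted by more than 20 mm or knocked over (distance of any of dropper_bottle, coverslip_box from where it was at the start of the episode above 0.02 m or angle between any of dropper_bottle, coverslip_box's own z axis and vertical above 0.6 rad).
It also fails if it takes over 144 s, if anything falls off the work surface, if the arm or the gripper's body presses on something with over 40 N, if the wrist force passes 120 N, or if a joint passes its speed limit or range.

## Robot

A 6-joint arm with a two-finger parallel gripper is mounted at the origin on the work surface. World frame = base frame: x ahead of the robot, y to its left, z up, the work surface at z = 0. Lengths are in m, angles in degrees, forces in N, time in s.
With the tool pointing down it reaches from about 0.375 to 0.9 m from the base axis. Payload 3.1 kg.
Tool frame: the origin (TCP) lies on the centre line of the jaws, within the pads' length; the fingertips stand 17 mm ahead of it and the grasp point (between the pads) lies 2 mm behind it; z points along the fingers, y is the line along which they close (so a half turn about z gives the same grasp; the last joint's range is limited). The gripper opens to 87 mm and grips with 3 to 60 N. Pads are 19 mm wide; open, the fingers measure 117 mm over their backs; the gripper's body (75 mm by 190 mm) begins 51 mm behind the grasp point.
Start: joints at [-80.873, 30.224, 82.088, -0, 67.689, -10.227], TCP at [0.207, -0.59, 0.24] pointing down, gripper open.
Joint ranges: [-176.69, 176.69], [-43.24, 126.21], [12.49, 139.97], [-82, 262], [0, 151.66], [-163.58, 163.58]. Speed limits (degrees/s): [159.86, 159.86, 180, 180, 180, 180].

## Interface

Orientations are given as a 3x3 rotation matrix whose columns are the frame's x, y, z axes.
In Python, from rig import bot, imaging, finder gives the robot as it stands. The module is installed in compiled form; this text tells all that it offers.
- The arm moves only by the tool play_rows, never from a script. Its argument "motion" is a list that holds one entry, the list of rows, each a list of 6 numbers: the shift along the tool's x, y, z in fractions of the full range, 1 being 0.6 m, then the turn, a rotation vector about the tool's x, y, z in parts of the range, where 1.0 means 90 degrees. In form: [[[dx, dy, dz, wx, wy, wz], ...]]. A call has 1 to 8 rows; each row is the pose to reach, as a shift and turn from the pose commanded when the call began, along the tool's axes at that moment; what a row does not reach only later rows make up. A row lasts 1/12 s, in which the tool goes at most 41.7 mm and 7.16 degrees, less where a joint would pass 70% of its speed; a pose out of reach is approached as far as the arm can. A shift or turn number past 1, either way, is cut back to 1. A call with a gripper value outside its range is refused whole. "fingers" is the finger opening in m, from 0 to 0.087, set as the call begins (left out, the last holds). The fingers move at their own pace and stop on an object; the grip force is fixed at half the most. Time passes only in rows, so rows that repeat a pose let the fingers close. It gives the time, the measured TCP pose, the force, the opening and the grip force at its end, in the units of the state.
- bot.read_state(): the state, without advancing time (a new reading comes with each control period).
- imaging.capture(name): name is "scene" or "top"; returns a dict with "frame" (480x640x3 uint8, red, green, blue), "camera_matrix" (3x3 intrinsics, pixels), "R" (3x3) and "t" (3): a world point X has camera coordinates R X + t. Camera axes: x right, y down, z forward; pixel columns grow to the right and rows downward; lengths in m; the calibration is good to about 2 mm. A picture is of the moment at which its call begins. There is no depth.
- bot.hand_in(): hands the job in; it is judged then, once.
Trained networks look in the newest picture that a camera, given by its name, has taken for a name from the list of things; names that differ only in an ending like _2 or _b are one class to them, and where a whole thing is asked for, a point or a joint stands for the part that bears it (a point fixed in the world has none). Each returns a list of dicts, best first, with "confidence" (0 to 1); they miss things now and then, are a little off and sometimes report something else, mostly with a low value. They report only what shows in the picture. A call takes as long as a camera call.
- finder.recognise(camera, name): "at" ([x, y, z] in m, in world coordinates, good to about 4 mm: the middle of the surface that is visible of it).
- finder.outline_of(camera, name): "pixels" (480x640 bool, what is visible of it).
The state is a dict: "time_s": time; "joint_positions": joint angles; "qvel": joint speeds; "tau": joint torques, N m; "position": TCP position; "tcp_rot": TCP orientation; "force": force on the tool from outside, world axes, zero at the start; "moment": the same for the moment, N m; "opening": opening from 0.0 (shut) to 1.0 (fully open); "grasp_force": force on a finger pad.
Only numpy, scipy, OpenCV 4.12 (cv2) and the standard library are available. Lean on these libraries where they do the work, as an engineer would, in place of code of your own. Each camera call takes 0.05 s, during which the arm holds its last target. There are 200 camera calls.

## Working session

There is one attempt and no reset: what is moved stays moved. The work goes in short steps, Python scripts to look and compute and a tool call to move; the robot and the scene stay as the last step left them, time stands still between calls to the robot, and variables do not carry over. Pictures are saved under pics/ and viewed, at most 14 in all, crops included, and the job is handed in when it is done.

Besides the shell and the picture viewer there is one more tool, called after "Request:" as name(argument=value, ...), one argument or row to a line, values as JSON. play_rows: Moves the arm, as the interface text tells. Its arguments: {"type":"object","properties":{"motion":{"type":"array"},"fingers":{"type":"number"}},"required":["motion"]}

```bash
mkdir -p pics; cat > h.py <<'E'
import numpy as np, cv2
from rig import bot, imaging, finder
def cap(n,save=None):
    c=imaging.capture(n)
    if save: cv2.imwrite('pics/'+save,c['frame'][:,:,::-1])
    return c
def ray(c,uv):
    K=np.array(c['camera_matrix']);R=np.array(c['R']);t=np.array(c['t'])
    d=R.T@np.linalg.solve(K,[uv[0],uv[1],1.]); return -R.T@t,d
def atz(c,uv,z):
    o,d=ray(c,uv); return o+d*(z-o[2])/d[2]
def proj(c,X):
    K=np.array(c['camera_matrix']);p=K@(np.array(c['R'])@np.array(X)+np.array(c['t'])); return p[:2]/p[2]
E
python3 - <<'E'
from h import *
np.set_printoptions(precision=4,suppress=True)
s=bot.read_state(); print(s)
names="dish amber_bottle staining_jar objective_case spill_tray steel_tray imager window dropper_bottle coverslip_box".split()
for n in("scene","top"):
    c=cap(n,n+"0.png"); print(n,'cam',-np.array(c['R']).T@c['t'],np.array(c['R'])[2], c['camera_matrix'][0][0])
    for m in names:
        print(m,[(np.round(r['at'],4).tolist(),round(r['confidence'],2)) for r in finder.recognise(n,m)[:2]])
E
```

```text
{'time_s': 0.0, 'joint_positions': array([-80.8734,  30.2777,  82.1567,  -0.0001,  67.6899, -10.2268]), 'qvel': array([-0.1407, -0.0062, -0.1392,  0.0155,  0.0675,  0.0319]), 'tau': array([  0.    , -44.0041, -17.6591,   0.0632,   0.0583,  -0.0002]), 'position': array([ 0.207 , -0.589 ,  0.2386]), 'tcp_rot': array([[ 0.9435,  0.3314, -0.0003],
       [ 0.3314, -0.9435,  0.0021],
       [ 0.0004, -0.0021, -1.    ]]), 'force': array([-0.039 , -0.018 ,  0.5276]), 'moment': array([0.0507, 0.0054, 0.0079]), 'grasp_force': 0.0, 'opening': 1.0011949861083576}
scene cam [ 0.8664 -0.535   0.6915] [-0.4127  0.5948 -0.6898] 441.62352842716354
dish [([0.5466, -0.3462, 0.0282], 0.61)]
amber_bottle [([0.5471, -0.2848, 0.0707], 0.77), ([0.5372, 0.0223, 0.0064], 0.4)]
staining_jar [([0.5601, -0.4098, 0.0794], 0.9)]
objective_case [([0.4926, -0.3493, 0.0795], 0.76)]
spill_tray [([0.4821, -0.3703, 0.0046], 0.74)]
steel_tray [([0.5391, 0.0228, 0.0059], 0.87)]
imager [([0.5185, 0.2861, 0.1216], 0.57)]
window [([0.522, 0.2829, 0.1197], 0.88)]
dropper_bottle [([0.4429, -0.2724, 0.0336], 0.62)]
coverslip_box [([0.4458, -0.425, 0.0207], 0.82)]
top cam [ 0.4636 -0.0049  1.2402] [ 0.0464 -0.0137 -0.9988] 533.9951473720166
dish [([0.5426, -0.3378, 0.0235], 0.68)]
amber_bottle [([0.5357, -0.2677, 0.0737], 0.94)]
staining_jar [([0.547, -0.3934, 0.1012], 0.95), ([0.5383, -0.27, 0.0756], 0.43)]
objective_case [([0.4807, -0.3366, 0.0875], 0.94)]
spill_tray [([0.4795, -0.3352, 0.0037], 0.84)]
steel_tray [([0.5344, 0.021, 0.0041], 0.87), ([0.5121, 0.3268, 0.1166], 0.54)]
imager [([0.5105, 0.3246, 0.1156], 0.74)]
window [([0.5137, 0.3258, 0.1172], 0.89)]
dropper_bottle []
coverslip_box [([0.4392, -0.4165, 0.0208], 0.79)]
```

View pics/top0.png

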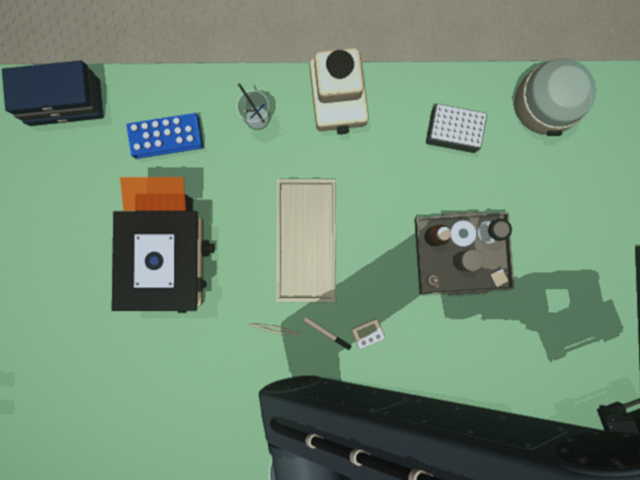

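View pics/scene0.png

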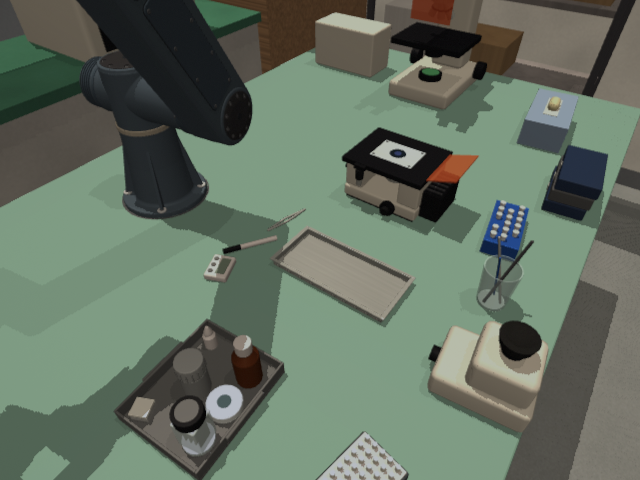

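```bash
python3 - <<'E'
from h import *
np.set_printoptions(precision=4,suppress=True)
S=cap("scene");T=cap("top")
print(S['camera_matrix'],T['camera_matrix'])
print(proj(S,[0,0,0]),proj(T,[0.5137,.3258,.12]),proj(S,[0.5137,.3258,.12]),proj(T,[.522,.283,.12]))
def tri(a,b):
    o1,d1=ray(S,a);o2,d2=ray(T,b);d1/=np.linalg.norm(d1);d2/=np.linalg.norm(d2)
    A=np.c_[d1,-d2];k=np.linalg.lstsq(A,o2-o1,rcond=None)[0]
    p,q=o1+k[0]*d1,o2+k[1]*d2;return (p+q)/2,np.linalg.norm(p-q)
print('win',tri((398,153),(153.5,261)))
for a,b in [((309,233),(335,300)),((413,278),(335,180)),((273,262),(279,300)),((383,315),(279,180))]: print('steelcorner(guess)',atz(S,a,.018),atz(T,b,.018))
res={}
for m in "dish amber_bottle staining_jar objective_case spill_tray steel_tray window dropper_bottle coverslip_box imager".split():
    for n in("scene","top"):
        r=finder.outline_of(n,m)
        if r:
            p=r[0]['pixels'].astype(np.uint8);ys,xs=np.nonzero(p)
            print(m,n,round(r[0]['confidence'],2),xs.mean().round(1),ys.mean().round(1),xs.min(),xs.max(),ys.min(),ys.max(),len(xs), np.round(cv2.minAreaRect(np.c_[xs,ys].astype(np.float32))[2],1))
            res[m+n]=p
np.savez('m.npz',**res)
t=T['frame'][195:310,400:530,::-1]; s=S['frame'][310:475,100:300,::-1]
cv2.imwrite('pics/ct.png',cv2.resize(t,None,fx=5,fy=5,interpolation=2))
cv2.imwrite('pics/cs.png',cv2.resize(s,None,fx=3.5,fy=3.5,interpolation=2))
E
```

```text
[[441.6235   0.     322.6896]
 [  0.     441.6235 246.84  ]
 [  0.       0.       1.    ]] [[533.9951   0.     323.2489]
 [  0.     533.9951 243.853 ]
 [  0.       0.       1.    ]]
[166.9713 191.5925] [157.8108 246.4204] [407.277  157.7209] [178.359 242.254]
win (array([0.4837, 0.3357, 0.1173]), np.float64(0.0007032377753807093))
steelcorner(guess) [0.4115 0.0655 0.018 ] [ 0.3919 -0.0471  0.018 ]
steelcorner(guess) [0.669 0.076 0.018] [ 0.6674 -0.0503  0.018 ]
steelcorner(guess) [ 0.4033 -0.0534  0.018 ] [0.3934 0.0805 0.018 ]
steelcorner(guess) [ 0.6649 -0.0428  0.018 ] [0.6685 0.0787 0.018 ]
dish scene 0.8 224.7 403.3 206 243 385 422 1134 63.4
dish top 0.93 462.7 232.8 451 475 221 245 510 90.0
amber_bottle scene 0.93 246.0 362.1 231 262 335 387 1302 76.0
amber_bottle top 0.96 437.0 234.7 424 450 224 245 442 71.6
staining_jar scene 0.88 192.4 425.2 169 215 395 455 2115 59.0
staining_jar top 0.93 494.0 230.0 477 511 218 243 710 79.7
objective_case scene 0.91 192.4 372.0 173 212 346 398 1490 63.4
objective_case top 0.81 467.9 259.6 453 482 248 270 555 90.0
spill_tray scene 0.59 196.6 397.8 113 284 320 479 8067 38.4
spill_tray top 0.92 461.3 257.3 415 514 211 295 5296 86.2
steel_tray scene 0.68 343.2 271.9 271 414 226 321 6555 28.2
steel_tray top 0.66 305.4 240.2 276 335 179 301 7155 -0.0
window scene 0.8 403.3 174.6 343 477 127 220 8126 16.3
window top 0.71 157.5 247.4 112 213 177 312 11391 1.2
dropper_bottle scene 0.71 209.3 338.1 202 217 326 349 273 71.6
dropper_bottle top 0.53 432.0 279.9 427 437 276 284 85 90.0
coverslip_box scene 0.8 142.1 408.6 128 155 396 421 501 26.6
coverslip_box top 0.67 498.0 277.0 489 507 269 285 216 63.4
imager scene 0.86 403.1 174.7 342 476 127 221 8288 16.8
imager top 0.64 157.5 247.4 111 214 177 312 11538 0.7
```

View pics/ct.png

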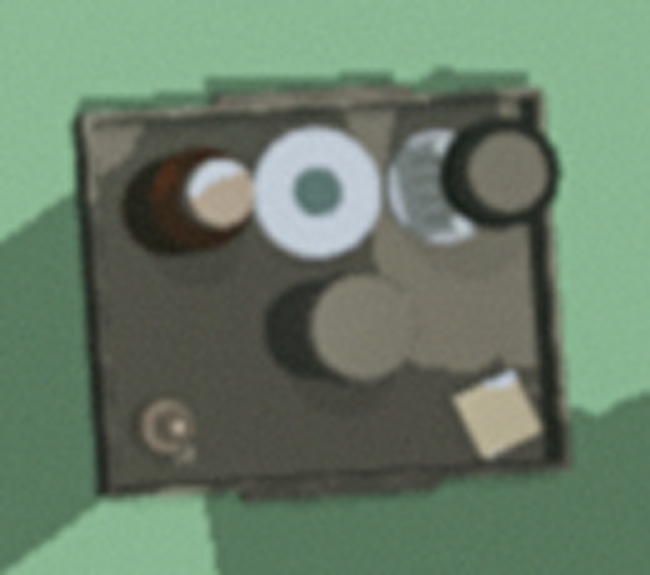

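View pics/cs.png

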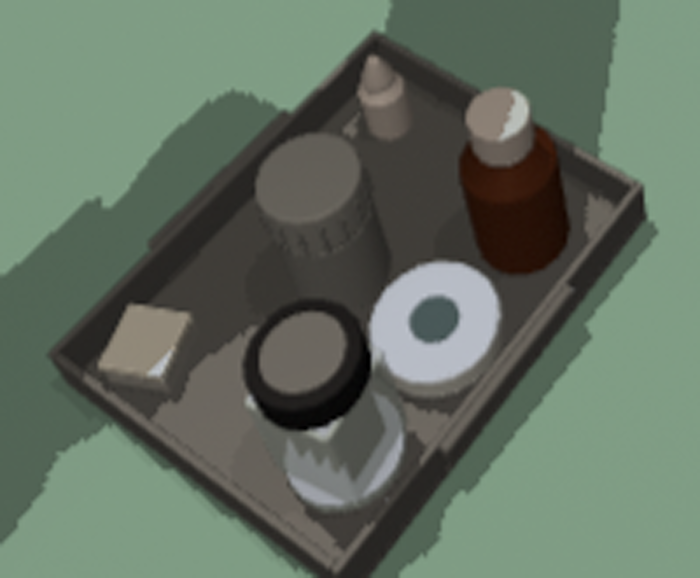

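```bash
python3 - <<'E'
from h import *
np.set_printoptions(precision=4,suppress=True)
S=cap("scene");T=cap("top")
def tri(a,b):
    o1,d1=ray(S,a);o2,d2=ray(T,b);d1/=np.linalg.norm(d1);d2/=np.linalg.norm(d2)
    k=np.linalg.lstsq(np.c_[d1,-d2],o2-o1,rcond=None)[0]
    p,q=o1+k[0]*d1,o2+k[1]*d2;return (p+q)/2,np.linalg.norm(p-q)
for n,s,t,z in [('amber',(242,342.3),(443.8,233.6),.108),('jar',(186.6,410.9),(501.8,229.4),.099),('case',(188.6,361.4),(472.6,260.4),.089),('dish',(224,401.1),(463.6,233),.024),('win',(398,153),(153.5,261),.12)]:
    print(n,*tri(s,t),'S',atz(S,s,z)[:2],'T',atz(T,t,z)[:2])
ct=lambda x,y:atz(T,(x/5+400,y/5+195),.03)[:2]
print('tray corners',[ct(*p) for p in [(82,110),(535,95),(102,490),(562,462)]])
print('drop',ct(170,427),'cover',ct(497,415))
m=np.load('m.npz')
print('steel',[atz(T,p,.018)[:2] for p in cv2.boxPoints(cv2.minAreaRect(np.argwhere(m['steel_traytop'])[:,::-1].astype(np.float32)))])
print([atz(S,p,.018)[:2] for p in [(x,y) for x,y in cv2.approxPolyDP(cv2.convexHull(np.argwhere(m['steel_trayscene'])[:,::-1].astype(np.int32)),6,True)[:,0]]])
E
```

```text
amber [ 0.5354 -0.279   0.1036] 0.0010600003177333908 S [ 0.5375 -0.2812] T [ 0.5355 -0.2775]
jar [ 0.5443 -0.4057  0.0964] 0.0006371245035928209 S [ 0.546  -0.4061] T [ 0.5439 -0.4051]
case [ 0.4784 -0.3449  0.0829] 0.0007847011135569308 S [ 0.4826 -0.3465] T [ 0.478  -0.3434]
dish [ 0.5417 -0.3437  0.0229] 0.00031180647914164387 S [ 0.5422 -0.3441] T [ 0.5418 -0.3433]
win [0.4837 0.3357 0.1173] 0.0007032377753807093 S [0.4857 0.3318] T [0.4833 0.3346]
tray corners [array([ 0.579 , -0.2345]), array([ 0.5839, -0.4421]), array([ 0.4062, -0.2403]), array([ 0.4166, -0.45  ])]
drop [ 0.4343 -0.2718] cover [ 0.4382 -0.4209]
steel [array([0.3912, 0.0874]), array([0.6709, 0.0856]), array([ 0.6698, -0.0503]), array([ 0.3896, -0.047 ])]
[array([0.6707, 0.0772]), array([ 0.6672, -0.0583]), array([ 0.3901, -0.0442]), array([0.3952, 0.0839])]
```

Units first: shifts go in shares of 0.6 m and turns go in shares of 90 degrees. So -0.06 m / 0.6 = -0.1, -0.04 m / 0.6 = -0.0667, 19.35 degrees / 90 = 0.215.

Request:
play_rows(
  motion=[
    [[0, 0, -0.0333, 0, 0, 0.0778], [0, 0, -0.0667, 0, 0, 0.1556], [0, 0, -0.1, 0, 0, 0.215], [0, 0, -0.1, 0, 0, 0.215], [0, 0, -0.1, 0, 0, 0.215]],
  ],
  fingers=0.087,
)

```text
time_s: 2.72
position: [0.2073, -0.5903, 0.3007]
tcp_rot: [[1.0, 0.002, 0.0], [0.002, -1.0, -0.003], [0.0, 0.003, -1.0]]
force: [-0.8, 0.8, -0.0]
opening: 1.0
grasp_force: 0.0
```

Converted, 0.244 m / 0.6 = 0.4067, -0.22 m / 0.6 = -0.3667.

Request:
play_rows(
  motion=[
    [[0.0567, -0.0517, 0, 0, 0, 0], [0.1067, -0.0967, 0, 0, 0, 0], [0.1567, -0.1417, 0, 0, 0, 0], [0.2067, -0.1867, 0, 0, 0, 0], [0.2567, -0.2317, 0, 0, 0, 0], [0.3067, -0.2767, 0, 0, 0, 0], [0.3567, -0.3217, 0, 0, 0, 0], [0.4067, -0.3667, 0, 0, 0, 0]],
  ],
)

```text
time_s: 3.38
position: [0.4517, -0.3673, 0.2978]
tcp_rot: [[1.0, 0.002, -0.002], [0.002, -1.0, 0.002], [-0.002, -0.002, -1.0]]
force: [0.4, -1.0, -0.4]
opening: 1.001
grasp_force: 0.0
```

Converted, 0.228 m / 0.6 = 0.38, 0.028 m / 0.6 = 0.0467.

Request:
play_rows(
  motion=[
    [[0.0467, -0.0425, 0.05, 0, 0, 0], [0.0467, -0.0425, 0.1167, 0, 0, 0], [0.0467, -0.0425, 0.1833, 0, 0, 0], [0.0467, -0.0425, 0.25, 0, 0, 0], [0.0467, -0.0425, 0.3, 0, 0, 0], [0.0467, -0.0425, 0.3417, 0, 0, 0], [0.0467, -0.0425, 0.3667, 0, 0, 0], [0.0467, -0.0425, 0.38, 0, 0, 0]],
  ],
)

```text
time_s: 4.05
position: [0.4769, -0.3418, 0.0674]
tcp_rot: [[1.0, 0.002, -0.005], [0.002, -1.0, 0.006], [-0.005, -0.006, -1.0]]
force: [-0.7, -0.2, -0.4]
opening: 1.001
grasp_force: 0.0
```

Request:
play_rows(
  motion=[
    [[0, 0, 0, 0, 0, 0], [0, 0, 0, 0, 0, 0], [0, 0, 0, 0, 0, 0], [0, 0, 0, 0, 0, 0], [0, 0, 0, 0, 0, 0], [0, 0, 0, 0, 0, 0], [0, 0, 0, 0, 0, 0], [0, 0, 0, 0, 0, 0]],
  ],
  fingers=0.03,
)

```text
time_s: 4.72
position: [0.4793, -0.3441, 0.0722]
tcp_rot: [[1.0, -0.0, 0.001], [-0.0, -1.0, -0.0], [0.001, 0.0, -1.0]]
force: [0.4, 2.1, 3.1]
opening: 0.538
grasp_force: 30.0
```

Converted, -0.12 m / 0.6 = -0.2, -0.03 m / 0.6 = -0.05.

Request:
play_rows(
  motion=[
    [[0, 0, -0.0133, 0, 0, 0], [0, 0, -0.0417, 0, 0, 0], [0, 0, -0.0833, 0, 0, 0], [0, 0, -0.125, 0, 0, 0], [0, 0, -0.1667, 0, 0, 0], [0, 0, -0.1917, 0, 0, 0], [-0.0033, -0.0167, -0.2, 0, 0, 0], [-0.0083, -0.05, -0.2, 0, 0, 0]],
  ],
)

```text
time_s: 5.38
position: [0.4751, -0.3163, 0.1932]
tcp_rot: [[1.0, -0.002, 0.004], [-0.002, -1.0, -0.005], [0.004, 0.005, -1.0]]
force: [-0.0, 1.1, -2.9]
opening: 0.54
grasp_force: 30.0
```

Converted, -0.27 m / 0.6 = -0.45, -0.004 m / 0.6 = -0.0067.

Request:
play_rows(
  motion=[
    [[-0.0033, -0.0467, 0, 0, 0, 0], [-0.0067, -0.105, 0, 0, 0, 0], [-0.01, -0.1633, 0, 0, 0, 0], [-0.0133, -0.2217, 0, 0, 0, 0], [-0.0167, -0.28, 0, 0, 0, 0], [-0.0217, -0.3383, 0, 0, 0, 0], [-0.0267, -0.3967, 0, 0, 0, 0], [-0.0317, -0.45, 0, 0, 0, 0]],
  ],
)

```text
time_s: 6.05
position: [0.4528, -0.0413, 0.1908]
tcp_rot: [[1.0, 0.0, -0.003], [0.0, -1.0, 0.001], [-0.003, -0.001, -1.0]]
force: [0.4, 0.6, -3.5]
opening: 0.542
grasp_force: 30.0
```

Converted, 0.108 m / 0.6 = 0.18, -0.03 m / 0.6 = -0.05.

Request:
play_rows(
  motion=[
    [[-0.005, -0.05, 0, 0, 0, 0], [-0.005, -0.0833, 0, 0, 0, 0], [-0.005, -0.1025, 0.0167, 0, 0, 0], [-0.005, -0.1025, 0.05, 0, 0, 0], [-0.005, -0.1025, 0.0917, 0, 0, 0], [-0.005, -0.1025, 0.1333, 0, 0, 0], [-0.005, -0.1025, 0.1633, 0, 0, 0], [-0.005, -0.1025, 0.18, 0, 0, 0]],
  ],
)

```text
time_s: 6.72
position: [0.4494, 0.0183, 0.0812]
tcp_rot: [[1.0, 0.0, -0.006], [0.0, -1.0, 0.001], [-0.006, -0.001, -1.0]]
force: [-0.0, 0.3, -3.0]
opening: 0.538
grasp_force: 30.0
```

Converted, 0.0125 m / 0.6 = 0.0208, 0.006 m / 0.6 = 0.01.

Request:
play_rows(
  motion=[
    [[0, 0, 0.005, 0, 0, 0], [0, 0, 0.01, 0, 0, 0], [0, 0, 0.015, 0, 0, 0], [0, 0, 0.0183, 0, 0, 0], [0, 0, 0.0208, 0, 0, 0], [0, 0, 0.0208, 0, 0, 0], [0, 0, 0.0208, 0, 0, 0], [0, 0, 0.0208, 0, 0, 0]],
  ],
)

```text
time_s: 7.38
position: [0.4523, 0.0173, 0.0714]
tcp_rot: [[1.0, 0.0, 0.001], [0.0, -1.0, -0.0], [0.001, 0.0, -1.0]]
force: [-0.2, 0.3, -2.9]
opening: 0.539
grasp_force: 30.0
```

Request:
play_rows(
  motion=[
    [[0, 0, 0, 0, 0, 0], [0, 0, 0, 0, 0, 0], [0, 0, 0, 0, 0, 0], [0, 0, 0, 0, 0, 0], [0, 0, 0, 0, 0, 0], [0, 0, 0, 0, 0, 0]],
  ],
  fingers=0.087,
)

```text
time_s: 7.88
position: [0.4522, 0.0173, 0.0711]
tcp_rot: [[1.0, 0.0, 0.0], [0.0, -1.0, -0.0], [0.0, 0.0, -1.0]]
force: [-0.0, 0.1, -0.4]
opening: 0.906
grasp_force: 0.0
```

Converted, 0.14 m / 0.6 = 0.2333, -0.1285 m / 0.6 = -0.2142.

Request:
play_rows(
  motion=[
    [[0, 0, -0.0333, 0, 0, 0], [0, 0, -0.0917, 0, 0, 0], [0, 0, -0.15, 0, 0, 0], [0, 0.0167, -0.2, 0, 0, 0], [0.0067, 0.0583, -0.2142, 0, 0, 0], [0.02, 0.1167, -0.2142, 0, 0, 0], [0.0367, 0.175, -0.2142, 0, 0, 0], [0.0533, 0.2333, -0.2142, 0, 0, 0]],
  ],
)

```text
time_s: 8.55
position: [0.4842, -0.1238, 0.2002]
tcp_rot: [[1.0, 0.001, 0.001], [0.001, -1.0, -0.0], [0.001, 0.0, -1.0]]
force: [0.5, 0.2, 0.1]
opening: 1.0
grasp_force: 0.0
```

Converted, 0.1575 m / 0.6 = 0.2625, 0.1505 m / 0.6 = 0.2508.

Request:
play_rows(
  motion=[
    [[0.0167, 0.055, 0, 0, 0, 0], [0.0333, 0.11, 0, 0, 0, 0], [0.05, 0.165, 0, 0, 0, 0], [0.07, 0.2167, 0, 0, 0, 0], [0.0867, 0.2508, 0, 0, 0, 0], [0.0867, 0.2625, 0, 0, 0, 0], [0.0867, 0.2625, 0.0167, 0, 0, 0], [0.0867, 0.2625, 0.05, 0, 0, 0]],
  ],
)

```text
time_s: 9.22
position: [0.5366, -0.2803, 0.1706]
tcp_rot: [[1.0, -0.0, 0.003], [-0.0, -1.0, -0.002], [0.003, 0.002, -1.0]]
force: [-0.2, 1.0, -0.1]
opening: 1.002
grasp_force: 0.0
```

Converted, 0.108 m / 0.6 = 0.18, 0.105 m / 0.6 = 0.175.

Request:
play_rows(
  motion=[
    [[0, 0, 0.0333, 0, 0, 0], [0, 0, 0.0667, 0, 0, 0], [0, 0, 0.1, 0, 0, 0], [0, 0, 0.1333, 0, 0, 0], [0, 0, 0.1583, 0, 0, 0], [0, 0, 0.175, 0, 0, 0], [0, 0, 0.18, 0, 0, 0], [0, 0, 0.18, 0, 0, 0]],
  ],
)

```text
time_s: 9.88
position: [0.5352, -0.2786, 0.0606]
tcp_rot: [[1.0, 0.001, -0.002], [0.001, -1.0, 0.002], [-0.002, -0.002, -1.0]]
force: [0.1, 0.3, -0.4]
opening: 0.998
grasp_force: 0.0
```

Request:
play_rows(
  motion=[
    [[0, 0, 0, 0, 0, 0], [0, 0, 0, 0, 0, 0], [0, 0, 0, 0, 0, 0], [0, 0, 0, 0, 0, 0], [0, 0, 0, 0, 0, 0], [0, 0, 0, 0, 0, 0], [0, 0, 0, 0, 0, 0], [0, 0, 0, 0, 0, 0]],
  ],
  fingers=0.03,
)

```text
time_s: 10.55
position: [0.536, -0.2799, 0.0617]
tcp_rot: [[1.0, -0.0, -0.0], [-0.0, -1.0, 0.0], [-0.0, -0.0, -1.0]]
force: [-1.1, 1.1, 1.0]
opening: 0.52
grasp_force: 29.9
```

Converted, -0.12 m / 0.6 = -0.2, -0.115 m / 0.6 = -0.1917.

Request:
play_rows(
  motion=[
    [[0, 0, -0.0133, 0, 0, 0], [0, 0, -0.0417, 0, 0, 0], [0, 0, -0.0833, 0, 0, 0], [0, 0, -0.125, 0, 0, 0], [0, 0, -0.1667, 0, 0, 0], [0, 0, -0.1917, 0, 0, 0], [-0.0033, -0.0167, -0.2, 0, 0, 0], [-0.0083, -0.05, -0.2, 0, 0, 0]],
  ],
)

```text
time_s: 11.22
position: [0.5323, -0.2522, 0.1835]
tcp_rot: [[1.0, -0.002, 0.005], [-0.002, -1.0, -0.004], [0.005, 0.004, -1.0]]
force: [-0.4, 0.6, -1.3]
opening: 0.518
grasp_force: 29.9
```

Converted, -0.255 m / 0.6 = -0.425, -0.233 m / 0.6 = -0.3883.

Request:
play_rows(
  motion=[
    [[-0.0017, -0.0467, 0, 0, 0, 0], [-0.0017, -0.105, 0, 0, 0, 0], [-0.0017, -0.1633, 0, 0, 0, 0], [-0.0017, -0.2217, 0, 0, 0, 0], [-0.0017, -0.28, 0, 0, 0, 0], [-0.0017, -0.3383, 0, 0, 0, 0], [-0.0017, -0.3883, 0, 0, 0, 0], [-0.0017, -0.425, 0, 0, 0, 0]],
  ],
)

```text
time_s: 11.88
position: [0.5279, 0.0083, 0.1807]
tcp_rot: [[1.0, 0.002, -0.003], [0.002, -1.0, 0.001], [-0.003, -0.001, -1.0]]
force: [0.0, 0.2, -1.4]
opening: 0.521
grasp_force: 29.9
```

Request:
play_rows(
  motion=[
    [[0, -0.0208, 0.0033, 0, 0, 0], [0, -0.0208, 0.0167, 0, 0, 0], [0, -0.0208, 0.05, 0, 0, 0], [0, -0.0208, 0.0917, 0, 0, 0], [0, -0.0208, 0.1333, 0, 0, 0], [0, -0.0208, 0.1633, 0, 0, 0], [0, -0.0208, 0.18, 0, 0, 0], [0, -0.0208, 0.1883, 0, 0, 0]],
  ],
)

```text
time_s: 12.55
position: [0.5289, 0.0165, 0.0664]
tcp_rot: [[1.0, -0.001, -0.004], [-0.001, -1.0, 0.0], [-0.004, -0.0, -1.0]]
force: [0.3, -0.3, -2.5]
opening: 0.519
grasp_force: 29.9
```

Converted, 0.0078 m / 0.6 = 0.013, 0.004 m / 0.6 = 0.0067.

Request:
play_rows(
  motion=[
    [[0, 0, 0.0033, 0, 0, 0], [0, 0, 0.0067, 0, 0, 0], [0, 0, 0.01, 0, 0, 0], [0, 0, 0.013, 0, 0, 0], [0, 0, 0.013, 0, 0, 0], [0, 0, 0.013, 0, 0, 0], [0, 0, 0.013, 0, 0, 0]],
  ],
)

```text
time_s: 13.13
position: [0.5304, 0.0174, 0.0612]
tcp_rot: [[1.0, 0.0, 0.001], [0.0, -1.0, -0.0], [0.001, 0.0, -1.0]]
force: [-0.1, -0.7, -2.0]
opening: 0.52
grasp_force: 29.9
```

Request:
play_rows(
  motion=[
    [[0, 0, 0, 0, 0, 0], [0, 0, 0, 0, 0, 0], [0, 0, 0, 0, 0, 0], [0, 0, 0, 0, 0, 0], [0, 0, 0, 0, 0, 0], [0, 0, 0, 0, 0, 0]],
  ],
  fingers=0.087,
)

```text
time_s: 13.63
position: [0.5302, 0.0174, 0.0608]
tcp_rot: [[1.0, 0.0, 0.0], [0.0, -1.0, -0.0], [0.0, 0.0, -1.0]]
force: [-0.1, 0.3, 0.1]
opening: 0.887
grasp_force: 0.0
```

Converted, 0.14 m / 0.6 = 0.2333, -0.1388 m / 0.6 = -0.2313.

Request:
play_rows(
  motion=[
    [[0, 0, -0.0333, 0, 0, 0], [0, 0, -0.0917, 0, 0, 0], [0, 0, -0.15, 0, 0, 0], [0, 0.0167, -0.2, 0, 0, 0], [0.0033, 0.0583, -0.2313, 0, 0, 0], [0.0067, 0.1167, -0.2313, 0, 0, 0], [0.01, 0.175, -0.2313, 0, 0, 0], [0.0133, 0.2333, -0.2313, 0, 0, 0]],
  ],
)

```text
time_s: 14.3
position: [0.5382, -0.1237, 0.2005]
tcp_rot: [[1.0, 0.001, 0.001], [0.001, -1.0, -0.001], [0.001, 0.001, -1.0]]
force: [0.8, -0.4, -0.6]
opening: 1.0
grasp_force: 0.0
```

Converted, 0.265 m / 0.6 = 0.4417, 0.24 m / 0.6 = 0.4.

Request:
play_rows(
  motion=[
    [[0.0033, 0.0583, 0, 0, 0, 0], [0.0067, 0.1167, 0, 0, 0, 0], [0.0108, 0.175, 0, 0, 0, 0], [0.0108, 0.2333, 0, 0, 0, 0], [0.0108, 0.2917, 0, 0, 0, 0], [0.0108, 0.35, 0, 0, 0, 0], [0.0108, 0.4, 0, 0, 0, 0], [0.0108, 0.4417, 0, 0, 0, 0]],
  ],
)

```text
time_s: 14.97
position: [0.5441, -0.3903, 0.1993]
tcp_rot: [[1.0, -0.001, 0.0], [-0.001, -1.0, -0.001], [0.0, 0.001, -1.0]]
force: [-0.0, 0.9, 1.1]
opening: 1.001
grasp_force: 0.0
```

Request:
play_rows(
  motion=[
    [[0, 0.0292, 0, 0, 0, 0], [0, 0.0292, 0.0167, 0, 0, 0], [0, 0.0292, 0.05, 0, 0, 0], [0, 0.0292, 0.0917, 0, 0, 0], [0, 0.0292, 0.1333, 0, 0, 0], [0, 0.0292, 0.1667, 0, 0, 0], [0, 0.0292, 0.1883, 0, 0, 0], [0, 0.0292, 0.1883, 0, 0, 0]],
  ],
)

```text
time_s: 15.63
position: [0.5427, -0.402, 0.0825]
tcp_rot: [[1.0, 0.001, -0.006], [0.001, -1.0, 0.006], [-0.006, -0.006, -1.0]]
force: [-0.9, 0.3, 0.3]
opening: 0.994
grasp_force: 0.0
```

Request:
play_rows(
  motion=[
    [[0, 0, 0, 0, 0, 0], [0, 0, 0, 0, 0, 0], [0, 0, 0, 0, 0, 0], [0, 0, 0, 0, 0, 0], [0, 0, 0, 0, 0, 0], [0, 0, 0, 0, 0, 0], [0, 0, 0, 0, 0, 0], [0, 0, 0, 0, 0, 0]],
  ],
  fingers=0.03,
)

```text
time_s: 16.3
position: [0.5448, -0.4051, 0.087]
tcp_rot: [[1.0, -0.0, 0.0], [-0.0, -1.0, -0.0], [0.0, 0.0, -1.0]]
force: [0.6, 1.3, 2.0]
opening: 0.542
grasp_force: 30.0
```

Converted, -0.13 m / 0.6 = -0.2167, -0.122 m / 0.6 = -0.2033.

Request:
play_rows(
  motion=[
    [[0, 0, -0.0133, 0, 0, 0], [0, 0, -0.0417, 0, 0, 0], [0, 0, -0.0833, 0, 0, 0], [0, 0, -0.13, 0, 0, 0], [0, 0, -0.175, 0, 0, 0], [0, 0, -0.2033, 0, 0, 0], [0.0033, -0.0167, -0.2167, 0, 0, 0], [0.0108, -0.05, -0.2167, 0, 0, 0]],
  ],
)

```text
time_s: 16.97
position: [0.5517, -0.3776, 0.2193]
tcp_rot: [[1.0, -0.003, 0.004], [-0.003, -1.0, -0.005], [0.004, 0.005, -1.0]]
force: [0.3, -0.0, -1.7]
opening: 0.54
grasp_force: 30.0
```

Converted, -0.275 m / 0.6 = -0.4583, -0.24 m / 0.6 = -0.4.

Request:
play_rows(
  motion=[
    [[0.0117, -0.05, 0, 0, 0, 0], [0.0233, -0.1083, 0, 0, 0, 0], [0.035, -0.1667, 0, 0, 0, 0], [0.0467, -0.225, 0, 0, 0, 0], [0.0583, -0.2833, 0, 0, 0, 0], [0.07, -0.3417, 0, 0, 0, 0], [0.0817, -0.4, 0, 0, 0, 0], [0.09, -0.4583, 0, 0, 0, 0]],
  ],
)

```text
time_s: 17.63
position: [0.6045, -0.0974, 0.2157]
tcp_rot: [[1.0, 0.0, -0.002], [0.0, -1.0, 0.001], [-0.002, -0.001, -1.0]]
force: [1.1, -0.1, -2.0]
opening: 0.545
grasp_force: 30.0
```

Converted, -0.1175 m / 0.6 = -0.1958, 0.002 m / 0.6 = 0.0033.

Request:
play_rows(
  motion=[
    [[0.0033, -0.055, 0, 0, 0, 0], [0.005, -0.105, 0, 0, 0, 0], [0.005, -0.15, 0, 0, 0, 0], [0.005, -0.18, 0, 0, 0, 0], [0.005, -0.1958, 0.0083, 0, 0, 0], [0.005, -0.1958, 0.0333, 0, 0, 0], [0.005, -0.1958, 0.075, 0, 0, 0], [0.005, -0.1958, 0.1167, 0, 0, 0]],
  ],
)

```text
time_s: 18.3
position: [0.6081, 0.0176, 0.1459]
tcp_rot: [[1.0, 0.001, 0.001], [0.001, -1.0, -0.001], [0.001, 0.001, -1.0]]
force: [0.4, -0.3, -1.6]
opening: 0.541
grasp_force: 30.0
```

Converted, 0.0606 m / 0.6 = 0.101, 0.058 m / 0.6 = 0.0967.

Request:
play_rows(
  motion=[
    [[0, 0, 0.0333, 0, 0, 0], [0, 0, 0.0583, 0, 0, 0], [0, 0, 0.0767, 0, 0, 0], [0, 0, 0.0883, 0, 0, 0], [0, 0, 0.0967, 0, 0, 0], [0, 0, 0.101, 0, 0, 0], [0, 0, 0.101, 0, 0, 0], [0, 0, 0.101, 0, 0, 0]],
  ],
)

```text
time_s: 18.97
position: [0.6088, 0.0172, 0.0867]
tcp_rot: [[1.0, 0.0, 0.002], [0.0, -1.0, -0.0], [0.002, 0.0, -1.0]]
force: [0.1, 1.3, -1.7]
opening: 0.545
grasp_force: 30.0
```

Converted, -0.05 m / 0.6 = -0.0833, -0.02 m / 0.6 = -0.0333.

Request:
play_rows(
  motion=[
    [[0, 0, 0, 0, 0, 0], [0, 0, 0, 0, 0, 0], [0, 0, 0, 0, 0, 0], [0, 0, 0, 0, 0, 0], [0, 0, 0, 0, 0, 0], [0, 0, 0, 0, 0, 0], [0, 0, -0.0333, 0, 0, 0], [0, 0, -0.0833, 0, 0, 0]],
  ],
  fingers=0.087,
)

```text
time_s: 19.63
position: [0.6056, 0.0177, 0.1335]
tcp_rot: [[1.0, -0.0, -0.008], [-0.0, -1.0, 0.001], [-0.008, -0.001, -1.0]]
force: [-0.1, -0.0, -1.0]
opening: 0.981
grasp_force: 0.0
```

```bash
python3 - <<'E'
from h import *
np.set_printoptions(precision=4,suppress=True)
S=cap("scene","s1.png");T=cap("top","t1.png")
def c(n,m):
    r=finder.outline_of(n,m); ys,xs=np.nonzero(r[0]['pixels']); return (xs.min()+xs.max())/2,(ys.min()+ys.max())/2
print(c('scene','dish'),c('top','dish'))
z=[cv2.resize(S['frame'][220:480,100:420,::-1],None,fx=1.2,fy=1.2),cv2.resize(T['frame'][170:310,260:530,::-1],None,fx=384/270,fy=384/270)]
cv2.imwrite('pics/c1.png',np.vstack(z))
E
```

```text
(np.float64(374.0), np.float64(273.0)) (np.float64(461.5), np.float64(232.5))
```

View pics/c1.png

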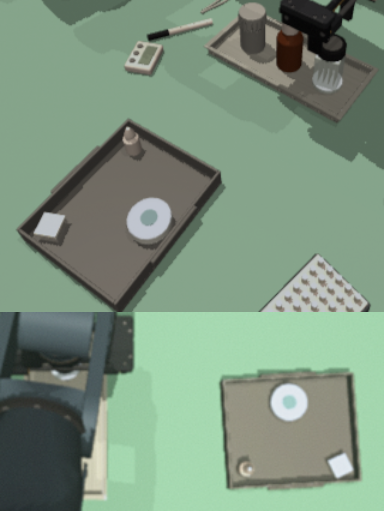

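Converted, 0.205 m / 0.6 = 0.3417, -0.0636 m / 0.6 = -0.106.

Request:
play_rows(
  motion=[
    [[0, 0, -0.05, 0, 0, 0], [0, 0.0083, -0.0917, 0, 0, 0], [-0.0083, 0.05, -0.106, 0, 0, 0], [-0.02, 0.1083, -0.106, 0, 0, 0], [-0.0317, 0.1667, -0.106, 0, 0, 0], [-0.0433, 0.225, -0.106, 0, 0, 0], [-0.055, 0.2833, -0.106, 0, 0, 0], [-0.0667, 0.3417, -0.106, 0, 0, 0]],
  ],
)

```text
time_s: 20.5
position: [0.5667, -0.1886, 0.1981]
tcp_rot: [[1.0, 0.0, -0.003], [0.0, -1.0, 0.002], [-0.003, -0.002, -1.0]]
force: [0.2, 0.7, -0.1]
opening: 1.002
grasp_force: 0.0
```

Converted, 0.1555 m / 0.6 = 0.2592, 0.15 m / 0.6 = 0.25.

Request:
play_rows(
  motion=[
    [[-0.0117, 0.0583, 0, 0, 0, 0], [-0.0233, 0.1167, 0, 0, 0, 0], [-0.035, 0.175, 0, 0, 0, 0], [-0.0437, 0.225, 0.0167, 0, 0, 0], [-0.0437, 0.25, 0.05, 0, 0, 0], [-0.0437, 0.2592, 0.0917, 0, 0, 0], [-0.0437, 0.2592, 0.1333, 0, 0, 0], [-0.0437, 0.2592, 0.175, 0, 0, 0]],
  ],
)

```text
time_s: 21.17
position: [0.5408, -0.3434, 0.092]
tcp_rot: [[1.0, -0.002, -0.002], [-0.002, -1.0, 0.002], [-0.002, -0.002, -1.0]]
force: [0.3, -0.2, -0.8]
opening: 1.0
grasp_force: 0.0
```

Converted, 0.0725 m / 0.6 = 0.1208, 0.072 m / 0.6 = 0.12.

Request:
play_rows(
  motion=[
    [[0, 0, 0.0333, 0, 0, 0], [0, 0, 0.0583, 0, 0, 0], [0, 0, 0.0833, 0, 0, 0], [0, 0, 0.1, 0, 0, 0], [0, 0, 0.1083, 0, 0, 0], [0, 0, 0.115, 0, 0, 0], [0, 0, 0.12, 0, 0, 0], [0, 0, 0.1208, 0, 0, 0]],
  ],
)

```text
time_s: 21.83
position: [0.542, -0.3432, 0.022]
tcp_rot: [[1.0, 0.0, 0.0], [0.0, -1.0, -0.0], [0.0, 0.0, -1.0]]
force: [-0.0, -0.0, 0.8]
opening: 0.995
grasp_force: 0.0
```

Request:
play_rows(
  motion=[
    [[0, 0, 0, 0, 0, 0], [0, 0, 0, 0, 0, 0], [0, 0, 0, 0, 0, 0], [0, 0, 0, 0, 0, 0], [0, 0, 0, 0, 0, 0], [0, 0, 0, 0, 0, 0], [0, 0, 0, 0, 0, 0], [0, 0, 0, 0, 0, 0]],
  ],
  fingers=0.045,
)

```text
time_s: 22.5
position: [0.5421, -0.3432, 0.0224]
tcp_rot: [[1.0, 0.0, 0.0], [0.0, -1.0, -0.0], [0.0, 0.0, -1.0]]
force: [-0.7, 0.8, 2.0]
opening: 0.678
grasp_force: 30.0
```

Request:
play_rows(
  motion=[
    [[0, 0, -0.01, 0, 0, 0], [0, 0, -0.0333, 0, 0, 0], [0, 0, -0.075, 0, 0, 0], [0, 0, -0.125, 0, 0, 0], [0, 0, -0.175, 0, 0, 0], [0, 0, -0.225, 0, 0, 0], [0, 0, -0.2667, 0, 0, 0], [0, 0, -0.3, 0, 0, 0]],
  ],
)

```text
time_s: 23.17
position: [0.5425, -0.3436, 0.2059]
tcp_rot: [[1.0, 0.0, 0.003], [0.0, -1.0, -0.003], [0.003, 0.003, -1.0]]
force: [0.2, -0.3, -0.8]
opening: 0.681
grasp_force: 30.0
```

Converted, -0.235 m / 0.6 = -0.3917, -0.2 m / 0.6 = -0.3333.

Request:
play_rows(
  motion=[
    [[0, -0.0167, -0.0292, 0, 0, 0], [-0.0067, -0.05, -0.0292, 0, 0, 0], [-0.0133, -0.1, -0.0292, 0, 0, 0], [-0.0183, -0.1583, -0.0292, 0, 0, 0], [-0.0233, -0.2167, -0.0292, 0, 0, 0], [-0.0283, -0.275, -0.0292, 0, 0, 0], [-0.0333, -0.3333, -0.0292, 0, 0, 0], [-0.0383, -0.3917, -0.0292, 0, 0, 0]],
  ],
)

```text
time_s: 23.83
position: [0.5184, -0.1066, 0.2207]
tcp_rot: [[1.0, -0.0, 0.001], [-0.0, -1.0, -0.0], [0.001, 0.0, -1.0]]
force: [0.9, 0.9, 0.1]
opening: 0.681
grasp_force: 30.0
```

Converted, -0.28 m / 0.6 = -0.4667, -0.245 m / 0.6 = -0.4083.

Request:
play_rows(
  motion=[
    [[-0.005, -0.0583, 0, 0, 0, 0], [-0.01, -0.1167, 0, 0, 0, 0], [-0.015, -0.175, 0, 0, 0, 0], [-0.02, -0.2333, 0, 0, 0, 0], [-0.025, -0.2917, 0, 0, 0, 0], [-0.03, -0.35, 0, 0, 0, 0], [-0.035, -0.4083, 0, 0, 0, 0], [-0.04, -0.4667, 0, 0, 0, 0]],
  ],
)

```text
time_s: 24.5
position: [0.4944, 0.1736, 0.2207]
tcp_rot: [[1.0, 0.0, 0.001], [0.0, -1.0, 0.0], [0.001, -0.0, -1.0]]
force: [1.0, -0.0, 0.1]
opening: 0.679
grasp_force: 30.0
```

Converted, -0.1625 m / 0.6 = -0.2708, -0.155 m / 0.6 = -0.2583.

Request:
play_rows(
  motion=[
    [[-0.005, -0.0583, 0, 0, 0, 0], [-0.01, -0.1167, 0, 0, 0, 0], [-0.015, -0.175, 0, 0, 0, 0], [-0.0175, -0.225, 0, 0, 0, 0], [-0.018, -0.2583, 0, 0, 0, 0], [-0.018, -0.2708, 0, 0, 0, 0], [-0.018, -0.2708, 0, 0, 0, 0], [-0.018, -0.2708, 0, 0, 0, 0]],
  ],
)

```text
time_s: 25.17
position: [0.4838, 0.3337, 0.2199]
tcp_rot: [[1.0, 0.001, -0.0], [0.001, -1.0, -0.001], [-0.0, 0.001, -1.0]]
force: [-1.4, 0.2, -0.9]
opening: 0.678
grasp_force: 30.0
```

Converted, 0.075 m / 0.6 = 0.125, 0.073 m / 0.6 = 0.1217.

Request:
play_rows(
  motion=[
    [[0, 0, 0.02, 0, 0, 0], [0, 0, 0.05, 0, 0, 0], [0, 0, 0.08, 0, 0, 0], [0, 0, 0.1, 0, 0, 0], [0, 0, 0.1133, 0, 0, 0], [0, 0, 0.1217, 0, 0, 0], [0, 0, 0.125, 0, 0, 0], [0, 0, 0.125, 0, 0, 0]],
  ],
)

```text
time_s: 25.83
position: [0.4844, 0.3337, 0.1446]
tcp_rot: [[1.0, -0.001, -0.0], [-0.001, -1.0, -0.0], [-0.0, 0.0, -1.0]]
force: [-1.0, 0.6, -0.2]
opening: 0.681
grasp_force: 30.0
```

Converted, 0.006 m / 0.6 = 0.01, 0.0045 m / 0.6 = 0.0075.

Request:
play_rows(
  motion=[
    [[0, 0, 0.0025, 0, 0, 0], [0, 0, 0.005, 0, 0, 0], [0, 0, 0.0075, 0, 0, 0], [0, 0, 0.01, 0, 0, 0], [0, 0, 0.01, 0, 0, 0], [0, 0, 0.01, 0, 0, 0], [0, 0, 0.01, 0, 0, 0]],
  ],
)

```text
time_s: 26.42
position: [0.4841, 0.3345, 0.1386]
tcp_rot: [[1.0, 0.0, 0.0], [0.0, -1.0, 0.0], [0.0, -0.0, -1.0]]
force: [-0.1, -1.1, -1.0]
opening: 0.682
grasp_force: 30.0
```

Converted, -0.03 m / 0.6 = -0.05, -0.01 m / 0.6 = -0.0167.

Request:
play_rows(
  motion=[
    [[0, 0, 0, 0, 0, 0], [0, 0, 0, 0, 0, 0], [0, 0, 0, 0, 0, 0], [0, 0, 0, 0, 0, 0], [0, 0, 0, 0, 0, 0], [0, 0, 0, 0, 0, 0], [0, 0, -0.0167, 0, 0, 0], [0, 0, -0.05, 0, 0, 0]],
  ],
  fingers=0.087,
)

```text
time_s: 27.08
position: [0.4824, 0.3336, 0.1671]
tcp_rot: [[1.0, -0.0, -0.005], [-0.0, -1.0, -0.002], [-0.005, 0.002, -1.0]]
force: [1.5, 1.0, -0.0]
opening: 0.997
grasp_force: 0.0
```

Converted, 0.18 m / 0.6 = 0.3, 0.005 m / 0.6 = 0.0083.

Request:
play_rows(
  motion=[
    [[0, 0, -0.05, 0, 0, 0], [0, 0, -0.1, 0, 0, 0], [0.0083, 0.0167, -0.135, 0, 0, 0], [0.03, 0.0667, -0.135, 0, 0, 0], [0.0517, 0.125, -0.135, 0, 0, 0], [0.0733, 0.1833, -0.135, 0, 0, 0], [0.095, 0.2417, -0.135, 0, 0, 0], [0.1167, 0.3, -0.135, 0, 0, 0]],
  ],
)

```text
time_s: 27.75
position: [0.5545, 0.1529, 0.2506]
tcp_rot: [[1.0, 0.001, 0.001], [0.001, -1.0, 0.0], [0.001, -0.0, -1.0]]
force: [0.4, 0.0, 0.1]
opening: 0.999
grasp_force: 0.0
```

Converted, 0.137 m / 0.6 = 0.2283, 0.125 m / 0.6 = 0.2083.

Request:
play_rows(
  motion=[
    [[0.0217, 0.0583, 0, 0, 0, 0], [0.0433, 0.1167, 0, 0, 0, 0], [0.065, 0.1667, 0, 0, 0, 0], [0.0833, 0.2083, 0, 0, 0, 0], [0.09, 0.2283, 0.0167, 0, 0, 0], [0.09, 0.2283, 0.05, 0, 0, 0], [0.09, 0.2283, 0.0833, 0, 0, 0], [0.09, 0.2283, 0.0833, 0, 0, 0]],
  ],
)

```text
time_s: 28.42
position: [0.6046, 0.0181, 0.1955]
tcp_rot: [[1.0, -0.0, -0.009], [-0.0, -1.0, 0.002], [-0.009, -0.002, -1.0]]
force: [-0.8, 0.1, -0.6]
opening: 1.001
grasp_force: 0.0
```

```bash
python3 - <<'E'
from h import *
S=cap("scene");T=cap("top")
z=[cv2.resize(S['frame'][115:285,265:465,::-1],(600,510))[:300],cv2.resize(S['frame'][120:200,330:470,::-1],(525,300),interpolation=2),cv2.resize(T['frame'][200:320,100:220,::-1],(300,300),interpolation=2)]
cv2.imwrite('pics/c2.png',np.vstack([np.hstack([cv2.resize(S['frame'][200:320,265:425,::-1],(400,300)),cv2.resize(T['frame'][200:320,100:260,::-1],(400,300))]),np.hstack([z[1],z[2][:,:275]])]))
E
```

```text
(no output)
```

View pics/c2.png

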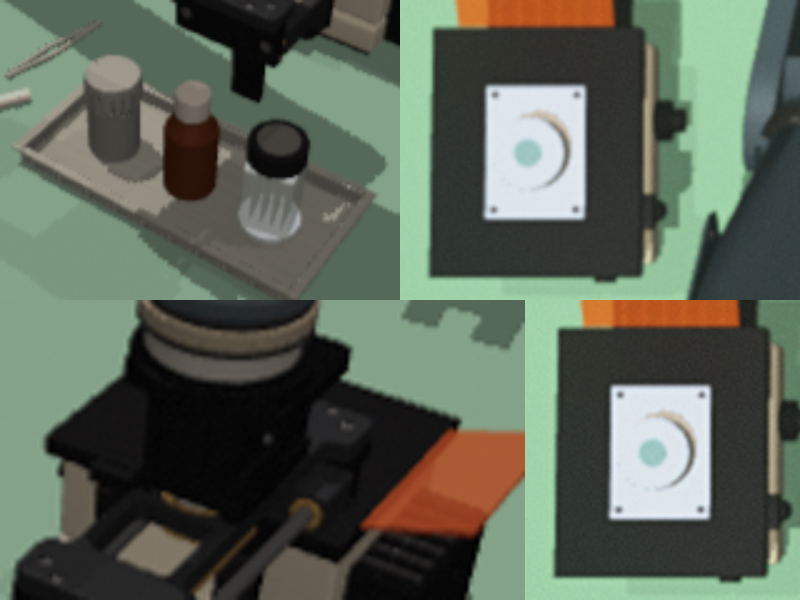

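Converted, 0.1136 m / 0.6 = 0.1893, 0.07 m / 0.6 = 0.1167.

Request:
play_rows(
  motion=[
    [[0, 0, 0.0333, 0, 0, 0], [0, 0, 0.075, 0, 0, 0], [0, 0, 0.1167, 0, 0, 0], [0, 0, 0.15, 0, 0, 0], [0, 0, 0.1733, 0, 0, 0], [0, 0, 0.185, 0, 0, 0], [0, 0, 0.1893, 0, 0, 0], [0, 0, 0.1893, 0, 0, 0]],
  ],
)

```text
time_s: 29.18
position: [0.6087, 0.0178, 0.0866]
tcp_rot: [[1.0, 0.001, 0.001], [0.001, -1.0, -0.0], [0.001, 0.0, -1.0]]
force: [-0.9, 0.4, 1.2]
opening: 0.998
grasp_force: 0.0
```

Request:
play_rows(
  motion=[
    [[0, 0, 0, 0, 0, 0], [0, 0, 0, 0, 0, 0], [0, 0, 0, 0, 0, 0], [0, 0, 0, 0, 0, 0], [0, 0, 0, 0, 0, 0], [0, 0, 0, 0, 0, 0], [0, 0, 0, 0, 0, 0], [0, 0, 0, 0, 0, 0]],
  ],
  fingers=0.03,
)

```text
time_s: 29.85
position: [0.6082, 0.0175, 0.0861]
tcp_rot: [[1.0, -0.0, 0.0], [-0.0, -1.0, 0.0], [0.0, -0.0, -1.0]]
force: [-0.8, 0.3, 1.6]
opening: 0.54
grasp_force: 30.0
```

Converted, -0.1306 m / 0.6 = -0.2177, -0.122 m / 0.6 = -0.2033.

Request:
play_rows(
  motion=[
    [[0, 0, -0.0133, 0, 0, 0], [0, 0, -0.0417, 0, 0, 0], [0, 0, -0.0833, 0, 0, 0], [0, 0, -0.13, 0, 0, 0], [0, 0, -0.175, 0, 0, 0], [0, 0, -0.2033, 0, 0, 0], [-0.0033, 0.0167, -0.2177, 0, 0, 0], [-0.0108, 0.05, -0.2177, 0, 0, 0]],
  ],
)

```text
time_s: 30.52
position: [0.6029, -0.0118, 0.2192]
tcp_rot: [[1.0, 0.003, 0.005], [0.003, -1.0, -0.0], [0.005, 0.0, -1.0]]
force: [-0.5, -1.0, -1.9]
opening: 0.543
grasp_force: 30.0
```

Request:
play_rows(
  motion=[
    [[-0.0117, 0.05, 0, 0, 0, 0], [-0.0233, 0.1083, 0, 0, 0, 0], [-0.035, 0.1667, 0, 0, 0, 0], [-0.0467, 0.225, 0, 0, 0, 0], [-0.0583, 0.2833, 0, 0, 0, 0], [-0.07, 0.3417, 0, 0, 0, 0], [-0.0817, 0.4, 0, 0, 0, 0], [-0.09, 0.4583, 0, 0, 0, 0]],
  ],
)

```text
time_s: 31.18
position: [0.5455, -0.2894, 0.2156]
tcp_rot: [[1.0, -0.0, -0.003], [-0.0, -1.0, 0.001], [-0.003, -0.001, -1.0]]
force: [0.3, 0.7, -2.2]
opening: 0.542
grasp_force: 30.0
```

Converted, 0.1175 m / 0.6 = 0.1958, -0.003 m / 0.6 = -0.005.

Request:
play_rows(
  motion=[
    [[-0.0033, 0.055, 0, 0, 0, 0], [-0.005, 0.105, 0, 0, 0, 0], [-0.005, 0.15, 0, 0, 0, 0], [-0.005, 0.18, 0, 0, 0, 0], [-0.005, 0.1958, 0.0083, 0, 0, 0], [-0.005, 0.1958, 0.0333, 0, 0, 0], [-0.005, 0.1958, 0.075, 0, 0, 0], [-0.005, 0.1958, 0.1167, 0, 0, 0]],
  ],
)

```text
time_s: 31.85
position: [0.5441, -0.4051, 0.1457]
tcp_rot: [[1.0, -0.0, -0.0], [-0.0, -1.0, 0.0], [-0.0, -0.0, -1.0]]
force: [-0.3, 0.8, -1.4]
opening: 0.544
grasp_force: 30.0
```

Request:
play_rows(
  motion=[
    [[0, 0, 0.0333, 0, 0, 0], [0, 0, 0.0583, 0, 0, 0], [0, 0, 0.0767, 0, 0, 0], [0, 0, 0.0883, 0, 0, 0], [0, 0, 0.0958, 0, 0, 0], [0, 0, 0.0992, 0, 0, 0], [0, 0, 0.0992, 0, 0, 0], [0, 0, 0.0992, 0, 0, 0]],
  ],
)

```text
time_s: 32.52
position: [0.5452, -0.4057, 0.088]
tcp_rot: [[1.0, 0.0, 0.001], [0.0, -1.0, -0.002], [0.001, 0.002, -1.0]]
force: [-0.2, -0.3, -1.1]
opening: 0.541
grasp_force: 30.0
```

Converted, -0.03 m / 0.6 = -0.05, -0.01 m / 0.6 = -0.0167.

Request:
play_rows(
  motion=[
    [[0, 0, 0, 0, 0, 0], [0, 0, 0, 0, 0, 0], [0, 0, 0, 0, 0, 0], [0, 0, 0, 0, 0, 0], [0, 0, 0, 0, 0, 0], [0, 0, 0, 0, 0, 0], [0, 0, -0.0167, 0, 0, 0], [0, 0, -0.05, 0, 0, 0]],
  ],
  fingers=0.087,
)

```text
time_s: 33.18
position: [0.5431, -0.4037, 0.1151]
tcp_rot: [[1.0, -0.0, -0.004], [0.0, -1.0, 0.004], [-0.004, -0.004, -1.0]]
force: [-0.8, -1.5, 0.5]
opening: 0.981
grasp_force: 0.0
```

Converted, -0.18 m / 0.6 = -0.3, -0.145 m / 0.6 = -0.2417.

Request:
play_rows(
  motion=[
    [[0, 0, -0.05, 0, 0, 0], [0, 0, -0.1, 0, 0, 0], [0, -0.0167, -0.1375, 0, 0, 0], [0, -0.0667, -0.1375, 0, 0, 0], [-0.005, -0.125, -0.1375, 0, 0, 0], [-0.01, -0.1833, -0.1375, 0, 0, 0], [-0.015, -0.2417, -0.1375, 0, 0, 0], [-0.0208, -0.3, -0.1375, 0, 0, 0]],
  ],
)

```text
time_s: 33.85
position: [0.5319, -0.2238, 0.2005]
tcp_rot: [[1.0, -0.0, 0.001], [-0.0, -1.0, -0.001], [0.001, 0.001, -1.0]]
force: [0.7, 0.1, 0.1]
opening: 1.003
grasp_force: 0.0
```

Request:
play_rows(
  motion=[
    [[-0.0033, -0.0583, 0, 0, 0, 0], [-0.0033, -0.1167, 0, 0, 0, 0], [-0.0033, -0.175, 0, 0, 0, 0], [-0.0033, -0.2333, 0, 0, 0, 0], [-0.0033, -0.2917, 0, 0, 0, 0], [-0.0033, -0.35, 0, 0, 0, 0], [-0.0033, -0.3883, 0, 0, 0, 0], [-0.0033, -0.4042, 0, 0, 0, 0]],
  ],
)

```text
time_s: 34.52
position: [0.5296, 0.0205, 0.2004]
tcp_rot: [[1.0, 0.003, 0.0], [0.003, -1.0, 0.001], [0.0, -0.001, -1.0]]
force: [0.5, -0.3, 0.0]
opening: 1.0
grasp_force: 0.0
```

Converted, 0.1388 m / 0.6 = 0.2313, 0.137 m / 0.6 = 0.2283.

Request:
play_rows(
  motion=[
    [[0, 0, 0.0167, 0, 0, 0], [0, 0, 0.05, 0, 0, 0], [0, 0, 0.1, 0, 0, 0], [0, 0, 0.15, 0, 0, 0], [0, 0, 0.1917, 0, 0, 0], [0, 0, 0.2167, 0, 0, 0], [0, 0, 0.2283, 0, 0, 0], [0, 0, 0.2313, 0, 0, 0]],
  ],
)

```text
time_s: 35.18
position: [0.5295, 0.0161, 0.0591]
tcp_rot: [[1.0, -0.001, -0.003], [-0.001, -1.0, 0.0], [-0.003, -0.0, -1.0]]
force: [-0.1, 0.1, 0.3]
opening: 0.998
grasp_force: 0.0
```

Request:
play_rows(
  motion=[
    [[0, 0, 0, 0, 0, 0], [0, 0, 0, 0, 0, 0], [0, 0, 0, 0, 0, 0], [0, 0, 0, 0, 0, 0], [0, 0, 0, 0, 0, 0], [0, 0, 0, 0, 0, 0], [0, 0, 0, 0, 0, 0], [0, 0, 0, 0, 0, 0]],
  ],
  fingers=0.03,
)

```text
time_s: 35.85
position: [0.5303, 0.0175, 0.0611]
tcp_rot: [[1.0, 0.0, 0.001], [0.0, -1.0, 0.0], [0.001, -0.0, -1.0]]
force: [0.1, 1.0, 2.6]
opening: 0.517
grasp_force: 30.0
```

Converted, -0.12 m / 0.6 = -0.2, -0.115 m / 0.6 = -0.1917.

Request:
play_rows(
  motion=[
    [[0, 0, -0.0133, 0, 0, 0], [0, 0, -0.0417, 0, 0, 0], [0, 0, -0.0833, 0, 0, 0], [0, 0, -0.125, 0, 0, 0], [0, 0, -0.1667, 0, 0, 0], [0, 0, -0.1917, 0, 0, 0], [0.0033, 0.0167, -0.2, 0, 0, 0], [0.0083, 0.05, -0.2, 0, 0, 0]],
  ],
)

```text
time_s: 36.52
position: [0.5352, -0.0117, 0.1824]
tcp_rot: [[1.0, 0.003, 0.002], [0.003, -1.0, -0.0], [0.002, 0.0, -1.0]]
force: [0.1, 0.4, -0.7]
opening: 0.516
grasp_force: 30.0
```

Converted, 0.255 m / 0.6 = 0.425, 0.233 m / 0.6 = 0.3883.

Request:
play_rows(
  motion=[
    [[0.0017, 0.0467, 0, 0, 0, 0], [0.0017, 0.105, 0, 0, 0, 0], [0.0017, 0.1633, 0, 0, 0, 0], [0.0017, 0.2217, 0, 0, 0, 0], [0.0017, 0.28, 0, 0, 0, 0], [0.0017, 0.3383, 0, 0, 0, 0], [0.0017, 0.3883, 0, 0, 0, 0], [0.0017, 0.425, 0, 0, 0, 0]],
  ],
)

```text
time_s: 37.18
position: [0.5352, -0.2713, 0.1798]
tcp_rot: [[1.0, -0.002, -0.001], [-0.002, -1.0, -0.0], [-0.001, 0.0, -1.0]]
force: [-0.1, -0.1, -1.3]
opening: 0.518
grasp_force: 30.0
```

Converted, 0.111 m / 0.6 = 0.185, 0.002 m / 0.6 = 0.0033.

Request:
play_rows(
  motion=[
    [[0, 0.0208, 0.0033, 0, 0, 0], [0, 0.0208, 0.0167, 0, 0, 0], [0, 0.0208, 0.05, 0, 0, 0], [0, 0.0208, 0.0917, 0, 0, 0], [0, 0.0208, 0.1333, 0, 0, 0], [0, 0.0208, 0.1633, 0, 0, 0], [0, 0.0208, 0.1783, 0, 0, 0], [0, 0.0208, 0.185, 0, 0, 0]],
  ],
)

```text
time_s: 37.85
position: [0.5347, -0.2777, 0.0673]
tcp_rot: [[1.0, 0.001, -0.004], [0.001, -1.0, 0.004], [-0.004, -0.004, -1.0]]
force: [-0.2, -0.1, -1.3]
opening: 0.52
grasp_force: 30.0
```

Request:
play_rows(
  motion=[
    [[0, 0, 0.0033, 0, 0, 0], [0, 0, 0.0067, 0, 0, 0], [0, 0, 0.01, 0, 0, 0], [0, 0, 0.0128, 0, 0, 0], [0, 0, 0.0128, 0, 0, 0], [0, 0, 0.0128, 0, 0, 0], [0, 0, 0.0128, 0, 0, 0]],
  ],
)

```text
time_s: 38.43
position: [0.5363, -0.2803, 0.0625]
tcp_rot: [[1.0, -0.0, 0.001], [-0.0, -1.0, -0.001], [0.001, 0.001, -1.0]]
force: [-0.4, -0.5, -0.8]
opening: 0.516
grasp_force: 30.0
```

Converted, -0.03 m / 0.6 = -0.05, -0.01 m / 0.6 = -0.0167.

Request:
play_rows(
  motion=[
    [[0, 0, 0, 0, 0, 0], [0, 0, 0, 0, 0, 0], [0, 0, 0, 0, 0, 0], [0, 0, 0, 0, 0, 0], [0, 0, 0, 0, 0, 0], [0, 0, 0, 0, 0, 0], [0, 0, -0.0167, 0, 0, 0], [0, 0, -0.05, 0, 0, 0]],
  ],
  fingers=0.087,
)

```text
time_s: 39.1
position: [0.5346, -0.279, 0.0906]
tcp_rot: [[1.0, 0.0, -0.004], [0.0, -1.0, 0.003], [-0.004, -0.003, -1.0]]
force: [-0.5, -0.0, -0.6]
opening: 0.975
grasp_force: 0.0
```

Request:
play_rows(
  motion=[
    [[0, 0, -0.05, 0, 0, 0], [0, 0, -0.1083, 0, 0, 0], [0, 0, -0.1583, 0, 0, 0], [-0.0067, -0.025, -0.1792, 0, 0, 0], [-0.0233, -0.075, -0.1792, 0, 0, 0], [-0.04, -0.1333, -0.1792, 0, 0, 0], [-0.0567, -0.1917, -0.1792, 0, 0, 0], [-0.0733, -0.25, -0.1792, 0, 0, 0]],
  ],
)

```text
time_s: 39.77
position: [0.4915, -0.1289, 0.2005]
tcp_rot: [[1.0, -0.001, 0.001], [-0.001, -1.0, -0.0], [0.001, 0.0, -1.0]]
force: [0.3, -0.2, -0.1]
opening: 1.002
grasp_force: 0.0
```

Converted, -0.1475 m / 0.6 = -0.2458, -0.133 m / 0.6 = -0.2217.

Request:
play_rows(
  motion=[
    [[-0.0167, -0.0583, 0, 0, 0, 0], [-0.0333, -0.1167, 0, 0, 0, 0], [-0.05, -0.175, 0, 0, 0, 0], [-0.0633, -0.2217, 0, 0, 0, 0], [-0.0667, -0.2458, 0, 0, 0, 0], [-0.0667, -0.2458, 0.0167, 0, 0, 0], [-0.0667, -0.2458, 0.05, 0, 0, 0], [-0.0667, -0.2458, 0.0917, 0, 0, 0]],
  ],
)

```text
time_s: 40.43
position: [0.4538, 0.0177, 0.1461]
tcp_rot: [[1.0, 0.002, 0.006], [0.002, -1.0, -0.001], [0.006, 0.001, -1.0]]
force: [0.3, 0.4, -1.0]
opening: 0.996
grasp_force: 0.0
```

Request:
play_rows(
  motion=[
    [[0, 0, 0.0417, 0, 0, 0], [0, 0, 0.075, 0, 0, 0], [0, 0, 0.1, 0, 0, 0], [0, 0, 0.1167, 0, 0, 0], [0, 0, 0.1225, 0, 0, 0], [0, 0, 0.1225, 0, 0, 0], [0, 0, 0.1225, 0, 0, 0]],
  ],
)

```text
time_s: 41.02
position: [0.4526, 0.0173, 0.0716]
tcp_rot: [[1.0, 0.0, 0.001], [0.0, -1.0, -0.0], [0.001, 0.0, -1.0]]
force: [0.3, 0.4, 0.3]
opening: 1.0
grasp_force: 0.0
```

Request:
play_rows(
  motion=[
    [[0, 0, 0, 0, 0, 0], [0, 0, 0, 0, 0, 0], [0, 0, 0, 0, 0, 0], [0, 0, 0, 0, 0, 0], [0, 0, 0, 0, 0, 0], [0, 0, 0, 0, 0, 0], [0, 0, 0, 0, 0, 0], [0, 0, 0, 0, 0, 0]],
  ],
  fingers=0.03,
)

```text
time_s: 41.68
position: [0.4521, 0.0174, 0.0711]
tcp_rot: [[1.0, -0.0, 0.0], [-0.0, -1.0, 0.0], [0.0, -0.0, -1.0]]
force: [-0.2, -0.3, 1.6]
opening: 0.535
grasp_force: 30.0
```

Converted, -0.1205 m / 0.6 = -0.2008, -0.115 m / 0.6 = -0.1917.

Request:
play_rows(
  motion=[
    [[0, 0, -0.0133, 0, 0, 0], [0, 0, -0.0417, 0, 0, 0], [0, 0, -0.0833, 0, 0, 0], [0, 0, -0.125, 0, 0, 0], [0, 0, -0.1667, 0, 0, 0], [0, 0, -0.1917, 0, 0, 0], [0.0033, 0.0167, -0.2008, 0, 0, 0], [0.0083, 0.05, -0.2008, 0, 0, 0]],
  ],
)

```text
time_s: 42.35
position: [0.4569, -0.0119, 0.1929]
tcp_rot: [[1.0, 0.003, 0.002], [0.003, -1.0, -0.0], [0.002, 0.0, -1.0]]
force: [-0.6, -0.4, -3.8]
opening: 0.539
grasp_force: 30.0
```

Converted, 0.278 m / 0.6 = 0.4633, 0.002 m / 0.6 = 0.0033.

Request:
play_rows(
  motion=[
    [[0.0033, 0.055, 0, 0, 0, 0], [0.0067, 0.1133, 0, 0, 0, 0], [0.0117, 0.1717, 0, 0, 0, 0], [0.0167, 0.23, 0, 0, 0, 0], [0.0217, 0.2883, 0, 0, 0, 0], [0.0267, 0.3467, 0, 0, 0, 0], [0.0317, 0.405, 0, 0, 0, 0], [0.0367, 0.4633, 0, 0, 0, 0]],
  ],
)

```text
time_s: 43.02
position: [0.4778, -0.2926, 0.1904]
tcp_rot: [[1.0, -0.001, -0.002], [-0.001, -1.0, 0.002], [-0.002, -0.002, -1.0]]
force: [1.2, 0.4, -2.7]
opening: 0.539
grasp_force: 30.0
```

Converted, 0.103 m / 0.6 = 0.1717, 0.0535 m / 0.6 = 0.0892.

Request:
play_rows(
  motion=[
    [[0, 0.05, 0, 0, 0, 0], [0, 0.08, 0, 0, 0, 0], [0, 0.0892, 0.0083, 0, 0, 0], [0, 0.0892, 0.0333, 0, 0, 0], [0, 0.0892, 0.075, 0, 0, 0], [0, 0.0892, 0.1167, 0, 0, 0], [0, 0.0892, 0.15, 0, 0, 0], [0, 0.0892, 0.1717, 0, 0, 0]],
  ],
)

```text
time_s: 43.68
position: [0.4769, -0.3415, 0.0851]
tcp_rot: [[1.0, 0.001, -0.005], [0.001, -1.0, 0.005], [-0.005, -0.005, -1.0]]
force: [0.9, -0.2, -2.6]
opening: 0.536
grasp_force: 30.0
```

Converted, 0.0165 m / 0.6 = 0.0275, 0.005 m / 0.6 = 0.0083.

Request:
play_rows(
  motion=[
    [[0, 0, 0.0083, 0, 0, 0], [0, 0, 0.0167, 0, 0, 0], [0, 0, 0.0217, 0, 0, 0], [0, 0, 0.025, 0, 0, 0], [0, 0, 0.0275, 0, 0, 0], [0, 0, 0.0275, 0, 0, 0], [0, 0, 0.0275, 0, 0, 0], [0, 0, 0.0275, 0, 0, 0]],
  ],
)

```text
time_s: 44.35
position: [0.4794, -0.3444, 0.0726]
tcp_rot: [[1.0, 0.0, 0.001], [0.0, -1.0, -0.001], [0.001, 0.001, -1.0]]
force: [-0.5, -0.5, -3.2]
opening: 0.537
grasp_force: 30.0
```

Request:
play_rows(
  motion=[
    [[0, 0, 0, 0, 0, 0], [0, 0, 0, 0, 0, 0], [0, 0, 0, 0, 0, 0], [0, 0, 0, 0, 0, 0], [0, 0, 0, 0, 0, 0], [0, 0, 0, 0, 0, 0], [0, 0, -0.0167, 0, 0, 0], [0, 0, -0.05, 0, 0, 0]],
  ],
  fingers=0.087,
)

```text
time_s: 45.02
position: [0.4778, -0.3428, 0.1007]
tcp_rot: [[1.0, -0.0, -0.004], [0.0, -1.0, 0.004], [-0.004, -0.004, -1.0]]
force: [-0.4, -0.2, -0.3]
opening: 0.979
grasp_force: 0.0
```

Converted, -0.17 m / 0.6 = -0.2833, -0.135 m / 0.6 = -0.225.

Request:
play_rows(
  motion=[
    [[0, 0, -0.05, 0, 0, 0], [0, 0, -0.1083, 0, 0, 0], [0, 0, -0.1667, 0, 0, 0], [0, -0.05, -0.2, 0, 0, 0], [0, -0.1083, -0.2, 0, 0, 0], [0, -0.1667, -0.2, 0, 0, 0], [0, -0.225, -0.2, 0, 0, 0], [0, -0.2833, -0.2, 0, 0, 0]],
  ],
)

```text
time_s: 45.68
position: [0.4788, -0.1727, 0.2231]
tcp_rot: [[1.0, -0.001, 0.001], [-0.001, -1.0, -0.001], [0.001, 0.001, -1.0]]
force: [0.3, -0.3, 0.1]
opening: 0.998
grasp_force: 0.0
```

Converted, -0.18 m / 0.6 = -0.3, -0.165 m / 0.6 = -0.275.

Request:
play_rows(
  motion=[
    [[0, -0.05, 0, 0, 0, 0], [0, -0.1083, 0, 0, 0, 0], [0, -0.1667, 0, 0, 0, 0], [0, -0.225, 0, 0, 0, 0], [0, -0.275, 0, 0, 0, 0], [0, -0.3, 0, 0, 0, 0], [0, -0.3, 0, 0, 0, 0], [0, -0.3, 0, 0, 0, 0]],
  ],
)

```text
time_s: 46.35
position: [0.4791, 0.0064, 0.2227]
tcp_rot: [[1.0, 0.003, 0.001], [0.003, -1.0, -0.001], [0.001, 0.001, -1.0]]
force: [-0.8, -0.2, 0.2]
opening: 1.005
grasp_force: 0.0
```

```bash
python3 - <<'E'
from h import *
S=cap("scene");T=cap("top")
f=cv2.imread('pics/scene0.png');g=cv2.imread('pics/top0.png')
a=lambda i:cv2.resize(i[310:475,100:300],(400,300)); b=lambda i:cv2.resize(i[195:310,400:530],(400,300))
cv2.imwrite('pics/c3.png',np.vstack([np.hstack([a(S['frame'][:,:,::-1]),a(f)]),np.hstack([b(T['frame'][:,:,::-1]),b(g)])]))
cv2.imwrite('pics/c4.png',cv2.resize(S['frame'][110:240,320:500,::-1],(700,505),interpolation=2))
for n in("scene","top"):
  for m in "amber_bottle staining_jar objective_case dish".split():
    r=finder.outline_of(n,m)
    if r:
        ys,xs=np.nonzero(r[0]['pixels']);print(n,m,xs.mean().round(1),ys.mean().round(1))
print(bot.read_state()['time_s'])
E
```

```text
scene amber_bottle 245.3 362.8
scene staining_jar 192.3 426.1
scene objective_case 192.3 372.8
scene dish 397.5 148.8
top amber_bottle 438.1 234.6
top staining_jar 494.4 229.4
top objective_case 468.1 259.7
top dish 152.1 260.5
46.85
```

View pics/c3.png

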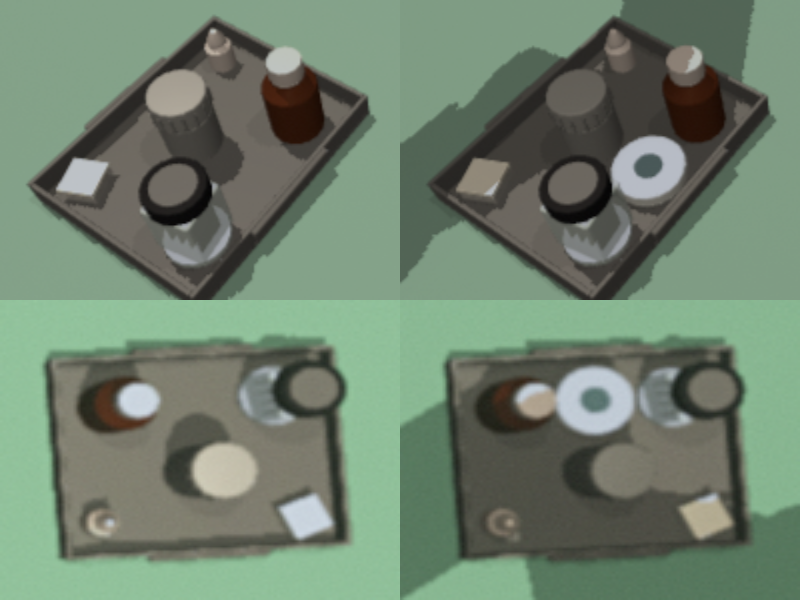

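View pics/c4.png

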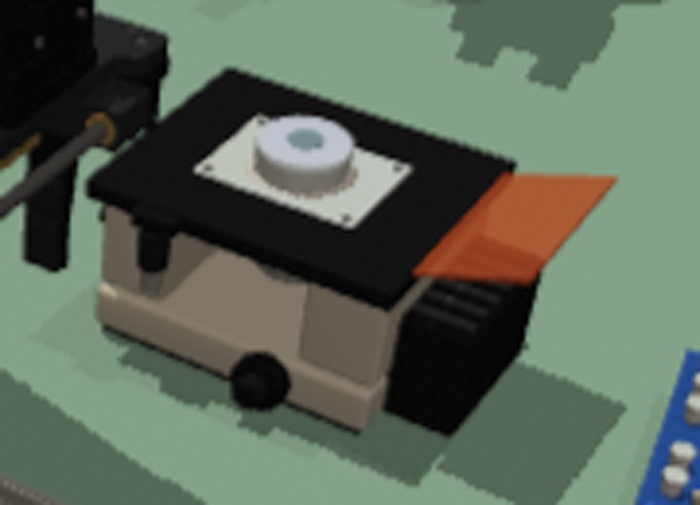

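The three tall things stand upright within about 1 px (2 mm) of their old spots, and both bystanders are unmoved. The dish lies flat, centred on the insert (scene px ≈ 397,149). Nothing touches the robot, so I am handing in.

```bash
python3 -c "
from rig import bot
print(bot.hand_in())"
```

```text
the job is handed in; nothing more can be done
None
```

The job is handed in, with no verdict returned: in the last pictures the dish lies flat and centred on the imager's window, the bottle, jar and case stand upright within about 2 mm of their old spots, and the dropper bottle and coverslip box look unmoved.

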